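# Put the probe thermometer back in its charging drawer

## Task

Take the square-headed probe thermometer out of the wooden drying stand and push its shaft into the well of the charging drawer that is deep enough to take it, until its head sits down on the block; only one of the three wells is, and you have to feel which. Then slide the drawer fully shut with the probe inside. Leave the round-knobbed cake tester and the two egg shells alone.

Things in the scene. Friction and masses are not known exactly. Their poses are not given: they have to be found in the camera images.
- probe: Wireless probe thermometer, 102 mm long, 80 g: a steel shaft 10 mm in diameter and 60 mm long with a 9 mm taper at its tip, below a black rectangular head 30 (its x) by 22 (its y) by 42 mm high. It starts upright in the stand, its head resting on the stand. Origin at the tip of the shaft, z up along the shaft to the head; the head's underside (shoulder) is at z = 60 mm, its top at 102 mm.
- probe_tip (a point): The tip of the probe's shaft (the same point as the body's origin).
- probe_head (a point): The centre of the probe's head, 81 mm above the tip: the place to grip, across the 22 mm width (its y).
- stand: Fixed pale wooden drying stand, 80 (x) by 180 (y) by 75 mm high, with two upright holes 12 mm wide and 66 mm deep at y = -50 and +50 mm, one holding the probe, the other the cake tester (either way round). Origin: centre of its underside.
- tester: Cake tester, a bystander that stands in the stand's other hole, 100 mm from the probe: the same steel shaft, but a round black knob 32 mm across; its top is 120 mm above the table. Origin at its tip.
- cabinet: Fixed green worktop cabinet, 250 (x) by 230 (y) by 158 mm high, top board 12 mm thick with its underside at z = 146 mm. Origin: centre of its underside. The drawer comes out of its open front, towards its -x.
- drawer (a joint): How far the drawer stands out of the cabinet (m): 0 fully shut, 0.195 fully out; starts at 0.17. It slides along the cabinet's x axis against 2 N of friction, stays where left, has no catch. A probe fully in stands 129 mm above the table and passes under the cabinet's top; one stuck in a shallow well stands 163 mm high and does not. Its plywood side walls reach z = 47 mm.
- drawer_front (a point): Centre of the top edge of the drawer's front panel, on its outer face (z = 130 mm); moves with the drawer; axes as the cabinet's. Push the panel just below here towards +x to shut. The panel is 15 mm thick, 226 mm wide, from z = 7 to 130 mm, flush against the cabinet's front when shut; its bar handle, 100 mm long, stands 35 mm out at z = 52 mm.
- well0 (a point): Mouth centre of the first well, 50 mm to -y of the middle one; axes as the cabinet's. Upright round well, 11.5 mm wide. A loose spacer hidden at its bottom sets its depth: in two wells the probe stops after 26 mm; the third is 66 mm deep, so the probe's shoulder comes to rest on the block. Which one is deep changes and is not told.
- well1 (a point): Mouth centre of the middle well, otherwise the same. The wells are in a row along the cabinet's y, 75 mm behind the back of the front panel, in a grey block 70 (x) by 170 (y) mm in the drawer, its top (the mouths) at z = 87 mm.
- well2 (a point): Mouth centre of the third well, 50 mm to +y of the middle one, otherwise the same.
- shell_a: Half an egg shell, 44 mm across, 26 mm high; a bystander in front of the drawer's left corner. Origin under its centre.
- shell_b: The other half egg shell, on the table left of the cabinet.
There are look-alikes about, which are no part of the job. What is shaped like the probe but pink or purple is not meant.

How it is judged:
On the way:
1. the probe is fully down in a well, upright, while the drawer is still at least 100 mm out (value of joint drawer above 0.1 m and z of probe_tip in the frame of well1 below -0.056 m and angle between probe's own z axis and vertical below 0.1 rad and (horizontal distance between probe_tip and well0 below 0.006 m or horizontal distance between probe_tip and well1 below 0.006 m or horizontal distance between probe_tip and well2 below 0.006 m)), for 0.2 s.
At the end, for the whole second after the job is handed in: The drawer is shut to within 6 mm and at rest; the probe stands upright in the deep well of the block inside it, its tip at least 56 mm below the block's top (its head within 4 mm of the block), at rest and released (value of joint drawer below 0.006 m and velocity of joint drawer below 0.01 m/s and z of probe_tip in the frame of well1 below -0.056 m and angle between probe's own z axis and vertical below 0.1 rad and linear speed of probe below 0.02 m/s and (horizontal distance between probe_tip and well0 below 0.006 m or horizontal distance between probe_tip and well1 below 0.006 m or horizontal distance between probe_tip and well2 below 0.006 m)); the robot touches nothing.
It fails at once if the cake tester is moved more than 30 mm (distance of tester from where it was at the start of the episode above 0.03 m).
It fails at once if an egg shell is moved more than 30 mm (distance of any of shell_a, shell_b from where it was at the start of the episode above 0.03 m).
It also fails if it takes over 72 s, if anything falls off the work surface, if the arm or the gripper's body presses on something with over 40 N, if the wrist force passes 120 N, or if a joint passes its speed limit or range.

## Robot

A 6-joint arm with a two-finger parallel gripper is mounted at the origin on the work surface. World frame = base frame: x ahead of the robot, y to its left, z up, the work surface at z = 0. Lengths are in m, angles in rad, forces in N, time in s.
With the tool pointing down it reaches from about 0.35 to 1 m from the base axis. Payload 7.1 kg.
Tool frame: the origin (TCP) lies between the finger pads; the fingertips stand 22 mm ahead of it and the grasp point (between the pads) lies 3 mm ahead of it; z points along the fingers, y is the line along which they close (so a half turn about z gives the same grasp; the last joint's range is limited). The gripper opens to 85 mm and grips with 20 to 120 N. Pads are 22 mm wide; open, the fingers measure 114 mm over their backs; the gripper's body (76 mm by 85 mm) begins 54 mm behind the grasp point. The pads swing forward as they close: fully open they stand 13 mm farther back than shut.
Start: joints at [-1.305, 0.423, 1.63, -0, 1.089, -0.019], TCP at [0.176, -0.6, 0.253] pointing down, gripper open.
Joint ranges: [-3, 3], [-0.9, 2.11], [0.09, 2.58], [-1.31, 4.45], [0.11, 2.69], [-2.54, 2.54]. Speed limits (rad/s): [2.39, 2.39, 3.01, 3.14, 3.14, 3.14].

## Interface

Orientations are given as a rotation vector (axis times angle).
In Python, from rig import manip gives the robot as it stands. The module is installed in compiled form; this text tells all that it offers. Calls block until the motion is done:
- manip.move_to(position, orientation): joint-space move of the TCP to a pose.
- manip.servo_line(position, orientation=None, rate=0.15): straight line of the TCP; orientation=None keeps the orientation; rate is the mean speed in m/s.
- manip.set_joints(angles): joint-space move.
- manip.command_gripper(opening, f_grip=None): finger opening in m; f_grip is the grip in N (None keeps the last); returns when the fingers have stopped.
- manip.hold(seconds).
- manip.solve_ik(position, orientation): joint angles nearest the present ones, or None.
- manip.camera(name): name is "scene" or "top"; returns a dict with "image" (480x640x3 uint8, red, green, blue), "fx", "fy", "cx", "cy" (pixels), "cam_to_world" (4x4, takes a point from camera to world coordinates). Camera axes: x right, y down, z forward; pixel columns grow to the right and rows downward; lengths in m; the calibration is good to about 2 mm. A picture is of the moment at which its call begins. There is no depth.
A pose or a line that the arm cannot do raises manip.IKError and nothing moves.
- manip.sign_off(): hands the job in; it is judged then, once.
Readings, each from a call of its own:
- manip.get_time(): time.
- manip.get_joint_positions(): joint angles.
- manip.get_joint_vel(): joint speeds.
- manip.get_tau(): joint torques, N m.
- manip.get_position(): TCP position.
- manip.get_ee_rot(): TCP orientation.
- manip.get_contact_force(): force on the tool from outside, world axes, zero at the start.
- manip.get_torque(): the same for the moment, N m.
- manip.get_width(): finger opening in m.
- manip.get_grip_force(): force on a finger pad.
Only numpy, scipy, OpenCV 4.12 (cv2) and the standard library are available. Lean on these libraries where they do the work, as an engineer would, in place of code of your own. Each camera call takes 0.05 s, during which the arm holds its last target. There are 200 camera calls.

## Working session

There is one attempt and no reset: what is moved stays moved. The work goes in short steps, each a Python script; the robot and the scene stay as the last script left them, time stands still between calls to the robot, and variables do not carry over. Pictures are saved under pics/ and viewed, at most 10 in all, crops included, and the job is handed in when it is done.

```bash
mkdir -p pics
python3 - <<'E'
from rig import manip
import cv2,numpy as np
for n in("scene","top"):
    c=manip.camera(n); cv2.imwrite(f"pics/{n}0.png",c["image"][:,:,::-1]); print(n,c["fx"],c["fy"],c["cx"],c["cy"]);print(np.round(c["cam_to_world"],4))
print(manip.get_time(),manip.get_ee_rot())
E
```

```text
scene 490.4055667494891 490.4055667494891 318.1904366247682 234.131971122391
[[-0.784   0.5217 -0.3364  0.9328]
 [ 0.6206  0.6471 -0.4429  0.5083]
 [-0.0134 -0.556  -0.8311  0.9388]
 [ 0.      0.      0.      1.    ]]
top 562.4153928049328 562.4153928049328 322.73352693562373 240.14104231516333
[[ 0.1115 -0.9737  0.1988  0.379 ]
 [-0.9938 -0.1097  0.02    0.0775]
 [ 0.0024 -0.1998 -0.9798  1.0959]
 [ 0.      0.      0.      1.    ]]
0.1 [-3.10842868e+00 -4.45713358e-01  2.60940404e-04]
```

View pics/scene0.png

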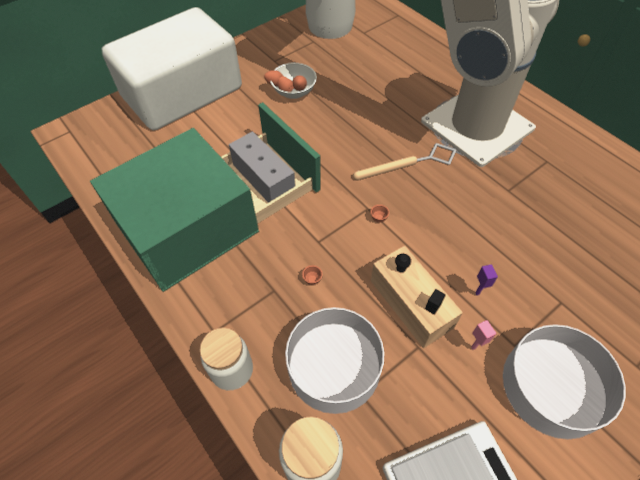

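View pics/top0.png

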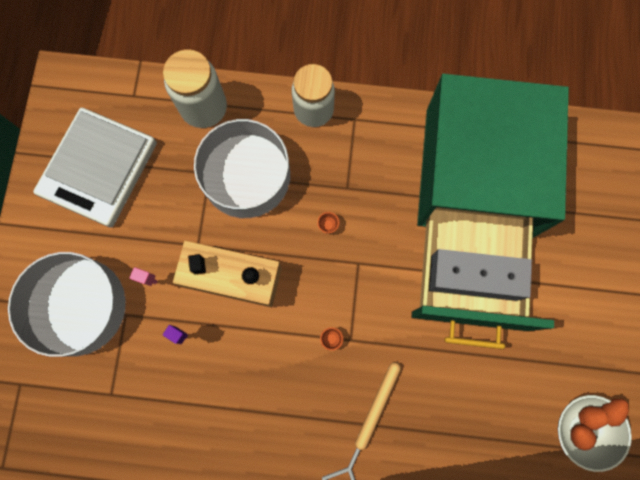

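The top view shows the probe head at about (197,264), the tester at (250,275), the wells at (456,269), (483,273) and (511,276), and the shells at (330,223) and (333,338). The cabinet front faces -x. Next I'll rectify crops onto planes at known heights to measure the poses.

```bash
cat > h.py <<'E'
from rig import manip
import cv2,numpy as np
def ray(c,u,v,z):
    T=c["cam_to_world"]; d=T[:3,:3]@np.array([(u-c["cx"])/c["fx"],(v-c["cy"])/c["fy"],1.])
    return T[:3,3]+d*(z-T[2,3])/d[2]
def px(c,p):
    T=c["cam_to_world"]; q=T[:3,:3].T@(np.asarray(p)-T[:3,3]); return np.array([c["fx"]*q[0]/q[2]+c["cx"],c["fy"]*q[1]/q[2]+c["cy"]])
def rect(c,z,x0,x1,y0,y1,s=0.0005):
    # top-down ortho picture of plane z: col = (y1-y)/s, row=(x1-x)/s
    w=int((y1-y0)/s);h=int((x1-x0)/s)
    P=np.float32([px(c,p) for p in((x1,y1,z),(x1,y0,z),(x0,y0,z),(x0,y1,z))])
    H=cv2.getPerspectiveTransform(P,np.float32([(0,0),(w,0),(w,h),(0,h)]))
    return cv2.warpPerspective(c["image"],H,(w,h),flags=cv2.INTER_CUBIC)[:,:,::-1].copy()
E
python3 - <<'E'
from h import *
C={n:manip.camera(n) for n in("scene","top")}
c=C["top"]
for u,v,z in((197,264,.117),(250,275,.12),(456,269,.087),(483,273,.087),(511,276,.087)): print(ray(c,u,v,z).round(4))
for n,pts in(("scene",((402,262,.12),(436,298,.117),(249,146,.087),(261,158,.087),(274,170,.087))),):
    for u,v,z in pts: print(n,ray(C[n],u,v,z).round(4))
hp=ray(c,197,264,.117); w=ray(c,483,273,.087)
rows=[]
for n in C:
    rows.append(np.hstack([rect(C[n],.117,hp[0]-.07,hp[0]+.07,hp[1]-.13,hp[1]+.05,.0005),
     rect(C[n],.087,w[0]-.07,w[0]+.07,w[1]-.1,w[1]+.1,.0005)]))
print(hp,w)
cv2.imwrite("pics/r.png",np.vstack(rows))
E
```

```text
[0.5102 0.3125 0.117 ]
[0.5009 0.2168 0.12  ]
[ 0.5577 -0.148   0.087 ]
[ 0.5558 -0.1971  0.087 ]
[ 0.556  -0.2478  0.087 ]
scene [0.5155 0.2242 0.12  ]
scene [0.5187 0.3183 0.117 ]
scene [ 0.5595 -0.2472  0.087 ]
scene [ 0.5592 -0.1975  0.087 ]
scene [ 0.5571 -0.1481  0.087 ]Traceback (most recent call last):
  File "<stdin>", line 10, in <module>
    return _nx.concatenate(arrs, 1, dtype=dtype, casting=casting)
           ~~~~~~~~~~~~~~~^^^^^^^^^^^^^^^^^^^^^^^^^^^^^^^^^^^^^^^
ValueError: all the input array dimensions except for the concatenation axis must match exactly, but along dimension 0, the array at index 0 has size 279 and the array at index 1 has size 280
```

```bash
sed -i 's/w=int(\(.*\));h=int(\(.*\))$/w=round(\1);h=round(\2)/' h.py
python3 - <<'E'
from h import *
hp=np.array([.512,.313]);w=np.array([.558,-.1975])
rows=[]
for n in("top","scene"):
    c=manip.camera(n)
    a=rect(c,.117,hp[0]-.07,hp[0]+.07,hp[1]-.13,hp[1]+.05)
    b=rect(c,.087,w[0]-.07,w[0]+.07,w[1]-.1,w[1]+.1)
    rows.append(np.hstack([a,b]))
    m=(b.max(2)<75).astype(np.uint8)
    k,_,st,ce=cv2.connectedComponentsWithStats(m)
    for s,q in zip(st[1:],ce[1:]):
        if 100<s[4]<900: print(n,"well?",s[4],(w[0]+.07-q[1]*.0005).round(4),(w[1]+.1-q[0]*.0005).round(4))
cv2.imwrite("pics/r.png",np.vstack(rows))
E
```

```text
top well? 312 0.5564 -0.1469
top well? 290 0.5564 -0.1967
top well? 308 0.5565 -0.2469
top well? 200 0.549 -0.2909
```

View pics/r.png

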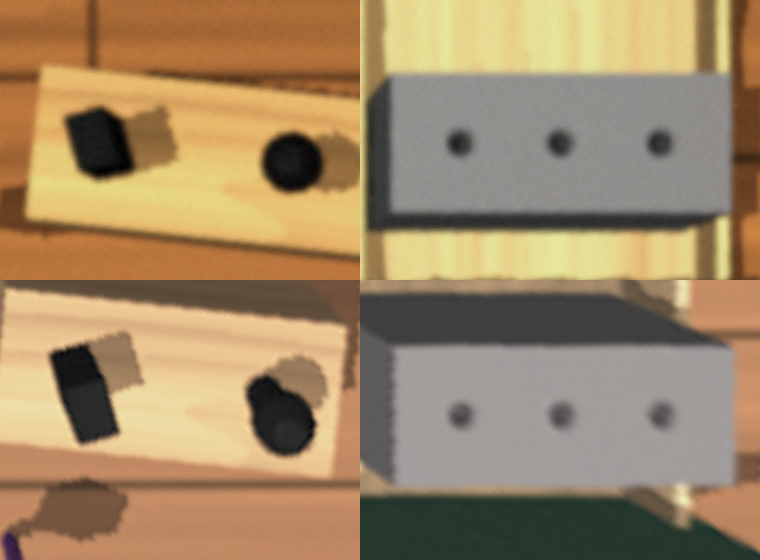

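Run:
```python
from h import *
hp=np.array([.512,.313]);o=[]
for n in("top","scene"):
    c=manip.camera(n)
    a=rect(c,.117,hp[0]-.05,hp[0]+.04,hp[1]-.03,hp[1]+.05,.0002)
    a=(255*np.clip(a/255./.25,0,1)**.6).astype(np.uint8)
    o.append(a)
cv2.imwrite("pics/h.png",np.hstack(o))
```

```text
(no output)
```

View pics/h.png

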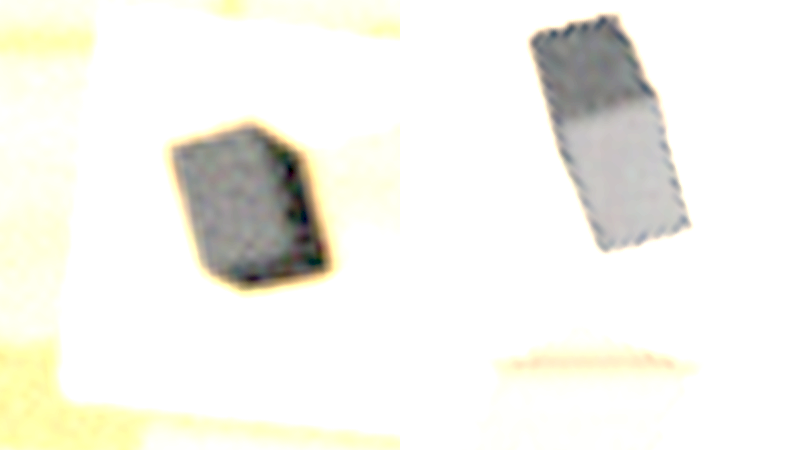

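The head's long axis yaws about 16°, with its centre near (0.515, 0.318). The wells are at about (0.558, -0.148/-0.1975/-0.248), with 2–4 mm between the two views. Now I'll grasp it. I'll go by an inward, raised waypoint to stay clear of the white box.

```bash
cat >> h.py <<'E'
def R(deg): a=np.radians(deg)/2; return np.pi*np.array([np.cos(a),np.sin(a),0])
def st(t=""): print(t,round(manip.get_time(),1),np.round(manip.get_position(),4),"F",np.round(manip.get_contact_force(),1),"w",round(manip.get_width(),4),"grip",round(float(np.max(manip.get_grip_force())),1))
E
python3 - <<'E'
from h import *
manip.move_to([.3,-.25,.36],R(16.3)); st()
manip.move_to([.515,.318,.20],R(16.3)); st()
manip.command_gripper(.05); manip.servo_line([.515,.318,.106],rate=.1); st("down")
manip.command_gripper(0.01,40); st("grip")
manip.servo_line([.515,.318,.20],rate=.12); st("lift")
c=manip.camera("scene"); cv2.imwrite("pics/g.png",cv2.resize(c["image"][150:400,270:600,::-1],None,fx=2,fy=2))
E
```

```text
1.8 [ 0.3002 -0.2507  0.36  ] F [-0.4  0.1 -0.8] w 0.0855 grip 0.0
 4.1 [0.5155 0.3172 0.2004] F [0.4 0.4 0.7] w 0.0854 grip 0.0
down 5.6 [0.5155 0.3183 0.1066] F [0.2 0.2 0.2] w 0.0498 grip 0.0
grip 6.0 [0.5154 0.3183 0.1068] F [-1.2 -0.5  4.8] w 0.0212 grip 39.8
lift 6.9 [0.5144 0.3177 0.1992] F [-0.  -0.4 -1.3] w 0.0216 grip 39.3
```

View pics/g.png

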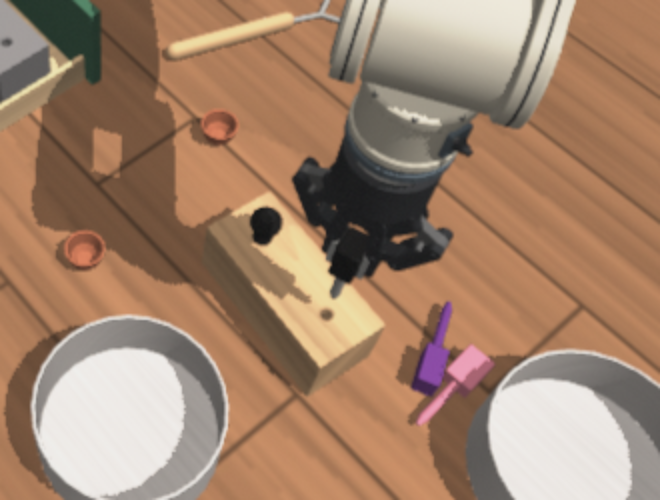

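The probe is held at 21.6 mm width and out of the stand; its empty hole is at crop (327,314). I'll take it above the middle well and look at the tip from both cameras.

Run:
```python
from h import *
c=manip.camera("scene"); print("hole",ray(c,270+327/2,150+314/2,.075))
manip.move_to([.515,.318,.27],R(16.3))
manip.move_to([.54,0,.29],R(8))
manip.move_to([.558,-.1975,.25],R(0))
manip.servo_line([.558,-.1975,.192],rate=.1); manip.hold(.3); st("above")
o=[]
for n in("scene","top"):
    c=manip.camera(n); u,v=px(c,(.558,-.1975,.095)).round().astype(int); print(n,u,v)
    o.append(cv2.resize(c["image"][v-45:v+45,u-50:u+50,::-1],None,fx=4,fy=4,interpolation=cv2.INTER_CUBIC))
cv2.imwrite("pics/w.png",np.hstack(o))
```

```text
hole [0.51517128 0.31902264 0.075     ]
above 10.5 [ 0.5582 -0.1976  0.1925] F [ 0.2 -0.1 -0.1] w 0.0215 grip 39.4
scene 261 155
top 485 271
```

View pics/w.png

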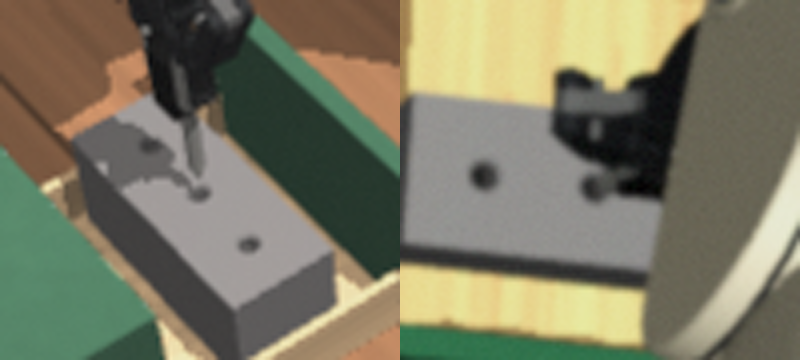

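Run:
```python
from h import *
c=manip.camera("scene"); z=manip.get_position()[2]-.091
t=ray(c,211+197/4,110+180/4,z); w=ray(c,211+199.5/4,110+193/4,.087); print(z,t,w,t-w)
```

```text
0.10121030079549456 [ 0.56146391 -0.19447459  0.1012103 ] [ 0.55986071 -0.19701931  0.087     ] [0.0016032  0.00254472 0.0142103 ]
```

```bash
cat >> h.py <<'E'
def down(x,y,z1,fmax=8,step=.003,rate=.06,verbose=True):
    """guarded descent; returns True if z1 reached"""
    z=manip.get_position()[2]
    while z>z1+1e-4:
        z=max(z-step,z1); manip.servo_line([x,y,z],R(0),rate=rate)
        f=manip.get_contact_force()
        if verbose: print(round(z-.091-.087,4),np.round(f,1))
        if f[2]>fmax or np.hypot(f[0],f[1])>fmax: return False
    return True
E
python3 - <<'E'
from h import *
print(down(.558,-.1975,.091+.087-.033)); st()
E
```

```text
0.0112 [-0.4  0.  -0.3]
0.0082 [-0.1  0.7 -0.3]
0.0052 [-0.  -0.5 -1.1]
0.0022 [-0.2 -0.3 -1.5]
-0.0008 [-0.1 -0.1 -1.3]
-0.0038 [ 0.1  0.6 -0.6]
-0.0068 [ 0.1 -0.5 -0.4]
-0.0098 [ 1.1 -1.6 -1.9]
-0.0128 [ 2.2 -1.7 -3. ]
-0.0158 [ 1.9 -2.3 -2.7]
-0.0188 [ 1.9 -2.6 -2.4]
-0.0218 [ 2.7 -3.  -2.9]
-0.0248 [ 3.2 -4.1 -2.6]
-0.0278 [-0.2 -1.7 11.4]
False
 14.1 [ 0.5589 -0.1977  0.1518] F [-0.2 -1.7 11.4] w 0.0215 grip 41.2
```

The middle well is shallow: it stopped at 26 mm. The side forces point about 1 mm towards +x and -y. Next I'll try well2.

Run:
```python
from h import *
manip.servo_line([.5587,-.1983,.188],rate=.12)
manip.servo_line([.5587,-.1485,.188],rate=.12)
manip.servo_line([.5587,-.1485,.180],rate=.12)
print(down(.5587,-.1485,.091+.087-.035,step=.005,verbose=False)); st()
```

```text
True
 17.4 [ 0.5587 -0.1485  0.143 ] F [ 0.7 -0.8 -0.9] w 0.0216 grip 40.2
```

Well2 is the deep one, already past 35 mm with almost no side force. I'll push down until the head seats.

Run:
```python
from h import *
print(down(.5587,-.1485,.1175,step=.004,fmax=10,verbose=False)); st()
print(down(.5587,-.1485,.1145,step=.001,fmax=6)); st()
manip.command_gripper(.05); manip.hold(.3); st("open")
manip.servo_line([.5587,-.1485,.26],rate=.15); st()
manip.move_to([.40,-.10,.30],R(0))
o=[]
for n in("scene","top"):
    c=manip.camera(n); u,v=px(c,(.558,-.1975,.095)).round().astype(int)
    o.append(cv2.resize(c["image"][v-60:v+60,u-60:u+60,::-1],None,fx=3.3,fy=3.3,interpolation=cv2.INTER_CUBIC))
cv2.imwrite("pics/s.png",np.hstack(o))
```

```text
True
 19.1 [ 0.5598 -0.1485  0.1187] F [-0.4  1.9  7.7] w 0.0213 grip 41.5
-0.0603 [-0.   1.6  6.9]
False
 19.4 [ 0.5598 -0.1485  0.1188] F [-0.   1.6  6.9] w 0.0216 grip 41.2
open 20.1 [ 0.5587 -0.1485  0.1177] F [0.1 0.2 0.9] w 0.0501 grip 0.0
 21.2 [ 0.5581 -0.1483  0.2591] F [-0.8  0.4 -0.3] w 0.0502 grip 0.0
```

View pics/s.png

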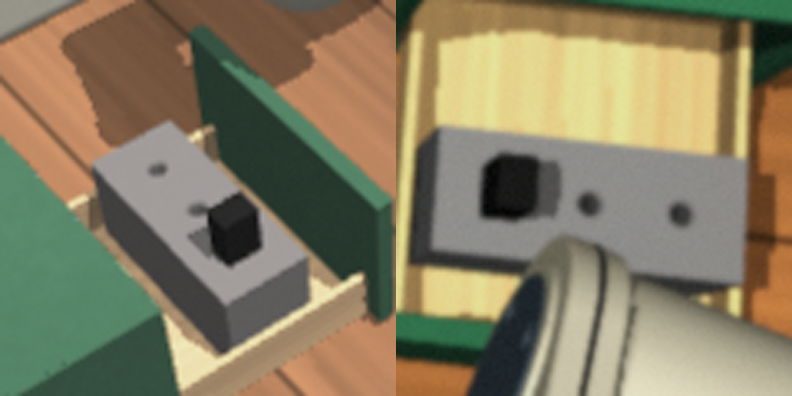

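The head sits flat on the block at well2, upright. Now I'll close the fingers and push the panel shut, guarded by force.

Run:
```python
from h import *
y=-.1985
manip.command_gripper(0.0,30)
manip.move_to([.41,y,.2],R(0)); manip.servo_line([.41,y,.127],rate=.1); st()
manip.servo_line([.445,y,.127],rate=.08); st()
manip.servo_line([.60,y,.127],rate=.1); st()
x=.60
while x<.65:
    x+=.002; manip.servo_line([x,y,.127],rate=.04); f=manip.get_contact_force()
    if f[0]<-14: break
st("end"); manip.hold(.3); st()
```

```text
24.0 [ 0.4105 -0.1985  0.1276] F [-0.7 -0.3  0.3] w -0.0001 grip 0.0
 24.6 [ 0.445  -0.1983  0.1268] F [ 0.  -0.2  0. ] w -0.0004 grip 0.0
 26.3 [ 0.5999 -0.1984  0.1271] F [-0.2 -0.8 -0.2] w -0.0002 grip 0.0
end 30.3 [ 0.6279 -0.1985  0.1269] F [-19.2  -0.5  12.5] w 0.0005 grip 9.5
 30.6 [ 0.6279 -0.1985  0.127 ] F [-19.5  -1.1  13.2] w -0.0 grip 9.4
```

Run:
```python
from h import *
y=-.1985
manip.servo_line([.57,y,.127],rate=.1); manip.servo_line([.50,y,.22],rate=.15); manip.move_to([.35,.05,.35],R(0)); st()
o=[]
for n in("scene","top"):
    c=manip.camera(n); u,v=px(c,(.66,-.1975,.13)).round().astype(int); v=max(v,75)
    o.append(cv2.resize(c["image"][v-75:v+75,u-75:u+75,::-1],None,fx=2.6,fy=2.6,interpolation=cv2.INTER_CUBIC))
cv2.imwrite("pics/e.png",np.hstack(o))
```

```text
33.5 [0.3506 0.0497 0.3497] F [ 0.3 -0.5  0.2] w -0.0002 grip 0.0
```

View pics/e.png

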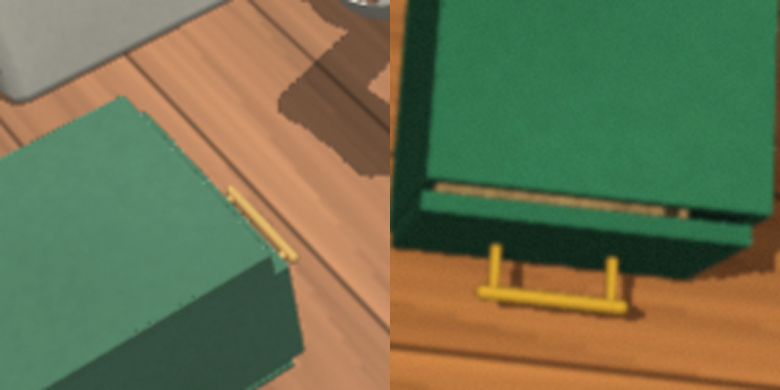

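Run:
```python
from h import *
c=manip.camera("top"); u,v=px(c,(.66,-.1975,.13)).round().astype(int); v=max(v,75)
for col in(470,530,590):
    U=round(u-75+col/2.6)
    print(col)
    for r in range(170,245,3):
        V=round(v-75+r/2.6)
        print(V,c["image"][V,U],ray(c,U,V,.158)[0].round(4),ray(c,U,V,.13)[0].round(4)) if col==530 else None
```

```text
470
530
202 [173 108  56] 0.694 0.7034
204 [171 106  54] 0.6904 0.6997
205 [167 105  55] 0.6886 0.6979
206 [165 105  54] 0.6868 0.696
207 [158  98  49] 0.685 0.6942
208 [161 100  51] 0.6832 0.6923
209 [156  97  51] 0.6815 0.6905
210 [154  94  49] 0.6797 0.6886
212 [152  96  50] 0.6761 0.685
213 [157  98  52] 0.6743 0.6831
214 [164 103  54] 0.6725 0.6813
215 [168 104  54] 0.6707 0.6794
216 [153  94  47] 0.669 0.6776
217 [126  79  40] 0.6672 0.6758
219 [128  79  41] 0.6636 0.6721
220 [150  93  46] 0.6618 0.6703
221 [166 105  54] 0.6601 0.6685
222 [168 106  53] 0.6583 0.6666
223 [169 106  56] 0.6565 0.6648
224 [173 109  57] 0.6548 0.663
225 [172 108  56] 0.653 0.6612
227 [164 102  52] 0.6495 0.6575
228 [164 104  54] 0.6477 0.6557
229 [163 104  55] 0.6459 0.6539
230 [167 105  54] 0.6442 0.6521
590
```

Run:
```python
from h import *
c=manip.camera("top"); u,v=px(c,(.66,-.1975,.13)).round().astype(int); v=max(v,75)
U=round(u-75+160/2.6); V0=round(v-75+160/2.6)
for V in range(V0,V0+32): print(V,c["image"][V,U],ray(c,U,V,.158)[0].round(4),ray(c,U,V,.13)[0].round(4))
```

```text
199 [ 51 122  83] 0.6718 0.6806
200 [ 51 120  82] 0.6701 0.6787
201 [ 52 123  81] 0.6683 0.6769
202 [ 52 124  83] 0.6665 0.6751
203 [ 52 124  82] 0.6647 0.6732
204 [ 51 122  82] 0.6629 0.6714
205 [ 49 121  80] 0.6611 0.6695
206 [ 52 121  80] 0.6593 0.6677
207 [ 54 126  84] 0.6576 0.6659
208 [ 50 121  80] 0.6558 0.664
209 [ 47 114  75] 0.654 0.6622
210 [43 91 61] 0.6522 0.6604
211 [62 74 48] 0.6504 0.6585
212 [115  99  59] 0.6487 0.6567
213 [153 125  77] 0.6469 0.6549
214 [143 122  74] 0.6451 0.6531
215 [108 116  74] 0.6434 0.6512
216 [ 65 113  76] 0.6416 0.6494
217 [ 50 116  76] 0.6398 0.6476
218 [ 47 116  76] 0.638 0.6458
219 [ 51 117  76] 0.6363 0.644
220 [ 49 115  74] 0.6345 0.6421
221 [ 48 113  75] 0.6328 0.6403
222 [ 45 103  69] 0.631 0.6385
223 [33 75 50] 0.6292 0.6367
224 [22 51 35] 0.6275 0.6349
225 [19 42 29] 0.6257 0.6331
226 [19 41 27] 0.624 0.6313
227 [18 42 28] 0.6222 0.6295
228 [16 42 29] 0.6204 0.6277
229 [17 41 31] 0.6187 0.6258
230 [15 39 27] 0.6169 0.624
```

The gap between the panel's back and the cabinet's front measures about 1 mm, so the drawer is shut. The arm is clear, so I'm handing in.

```bash
python3 -c "
from rig import manip
print(manip.sign_off(), manip.get_time())"
```

```text
the job is handed in; nothing more can be done
the job is handed in; nothing more can be done
```

I seated the probe fully in well2, the deep one (well1 stopped at 26 mm; well0 wasn't needed), and slid the drawer shut to about 1 mm as measured by camera; the job is handed in at about 34 s, no verdict shown.

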